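Slide the drip tray home under the espresso machine

TASK

Refit the loose drip tray on the espresso machine: straighten it up in front of the machine and push it along the bench, between the two base legs and under the machine's body, until it is fully home against the stop at the back. Push it only with the fingertips or the outside of the fingers, keeping it flat on the bench - do not grip, lift or tip it - and leave the portafilter, tamper, cup and screwdriver where they are.

Things in the scene. Friction and masses are not known exactly. Their poses are not given: they have to be found in the camera images.
- machine: White and black espresso machine, fixed, 176 wide, 315 high. Origin: on the bench midway between the front ends of its two base legs; +x points straight into the tray bay (push direction), z up. The black legs (14 wide, 35 high, rounded noses) run from x = 0 to 300; the bay between them is 148 wide, y = -74 to +74, floored by the bench itself. Nothing on it moves.
- bridge_edge (a point): Middle of the lower front edge of the machine's body, which bridges the legs from here (90 behind the leg ends) to the back. Its underside is 35 above the bench: 5 of headroom over the tray. Axes as the machine's.
- bay_stop (a point): Foot of the rigid stop wall that closes the bay, 170 behind the leg ends, hidden under the body. Home, the tray's rear face touches it: the tray's origin is then at x = 70, y = 0 (4 play each side) in the machine's frame, and its front face 30 proud of the leg ends.
- group_head (a point): Centre of the underside of the steel group head, 165 above the bench, 66 diameter, hanging from the body's front over the bay; its foremost point is at machine x = 15. A thin steam wand hangs beside it at machine y = -70, x = 60, down to 126 above the bench.
- tray: Drip tray flat on the bench before the machine: black plastic, closed steel grille on top; in effect a solid slab 200 long (x), 140 wide (y), 30 high, upright sides, corners rounded 14, 0.3 to 0.6 kg; slides at under 6 N of push. Origin: centre of the underside. +x points to its rear, which goes in first; the face at x = -100 is its front. It starts outside the legs, up to 30 off the bay's middle and 0.25 rad askew.
- portafilter: Bystander: portafilter lying on the bench, steel basket 70 diameter and 30 high with a black handle reaching 155 from the basket's centre along -x. Origin: under the basket's centre. Leave it alone.
- tamper: Bystander: steel tamper standing on its 54 diameter foot, 86 high. Origin: centre of the foot. Leave it alone.
- cup: Bystander: white ceramic cup, 62 diameter, 58 high, handle at its +y. Origin: centre of the underside. Leave it alone.
- driver: Bystander: screwdriver with a black handle lying on the bench, 200 long along its x, handle to -x, 26 high. Origin: under the middle of its length. Leave it alone.
Mind the look-alikes: they are no part of the job. What is shaped like the tray but brown is not meant.

How it is judged:
At the end, for the whole second after the job is handed in: The tray lies flat and still on the bench in the bay, its rear within 5 mm of the stop wall (origin at 65 to 75 mm along the machine's x), within 7 mm of the bay's middle and within 0.06 rad of square; the robot is clear of everything (x of tray in the frame of machine between 0.065 and 0.075 m and y of tray in the frame of machine between -0.007 and 0.007 m and angle between the x axis of tray and the x axis of machine, either way round below 0.06 rad and angle between tray's own z axis and vertical below 0.03 rad and height (world z) of tray below 0.004 m and linear speed of tray below 0.01 m/s); the robot touches nothing.
It fails at once if the tray is lifted off the bench (height (world z) of tray above 0.008 m).
It fails at once if the tray is tipped more than 0.06 rad (angle between tray's own z axis and vertical above 0.06 rad).
It fails at once if the tray is pushed with the arm or the gripper's body instead of the fingers (contact force between the arm and tray above 3 N).
It fails at once if the portafilter, tamper, cup or screwdriver is moved more than 2 cm (distance of any of portafilter, tamper, cup, driver from where it was at the start of the episode above 0.02 m).
It also fails if it takes over 61 s, if anything falls off the work surface, if the arm or the gripper's body presses on something with over 40 N, if the wrist force passes 120 N, or if a joint passes its speed limit or range.

ROBOT

A 7-joint arm with a two-finger parallel gripper is mounted at the origin on the work surface. World frame = base frame: x ahead of the robot, y to its left, z up, the work surface at z = 0. Lengths are in m, angles in rad, forces in N, time in s.
With the tool pointing down it reaches from about 0.425 to 0.95 m from the base axis. Payload 16.7 kg.
Tool frame: the origin (TCP) lies between the finger pads; the fingertips stand 14 mm ahead of it and the grasp point (between the pads) lies 5 mm behind it; y points along the fingers, x is the direction in which the jaws open and shut, and the axes are right-handed (so a half turn about y gives the same grasp; the last joint's range is limited). The gripper opens to 94 mm and grips with 3 to 60 N. Pads are 16 mm wide; open, the fingers measure 119 mm over their backs; the gripper's body (75 mm by 177 mm) begins 78 mm behind the grasp point.
Start: joints at [-1.488, 0.426, 0.074, 1.606, -0.034, 1.111, -0.067], TCP at [0.155, 0.657, 0.219] pointing down, gripper open.
Joint ranges: [-2.85, 2.85], [-0.5, 2.14], [-1.23, 1.37], [0.21, 2.46], [-1.02, 4.16], [0.16, 2.05], [-2.73, 2.73]. Speed limits (rad/s): [1.89, 1.89, 2.39, 2.39, 3.01, 3.01, 3.01].

INTERFACE

Orientations are given as a unit quaternion [w, x, y, z].
In Python, from bench import env, snapshot, workorder gives the robot as it stands.
- The arm moves only by the tool carry_out, never from a script. Its argument "commands" is a list that holds one entry, the list of rows, each a list of 6 numbers: the shift along the world's x, y, z scaled (see below), then the turn, a rotation vector about the world's x, y, z scaled (see below). In form: [[[tx, ty, tz, ax, ay, az], ...]]. A call has 1 to 8 rows; each row shifts and turns the commanded pose from where the row before left it; what a row does not reach is not made up. The controller multiplies each number of a shift by 0.025 m and each number of a turn by 0.12 rad. A row lasts 1/12 s, in which the tool goes at most 41.7 mm and 7.16 degrees, less where a joint would pass 70% of its speed; a pose out of reach is approached as far as the arm can. A call with a number of a shift or a turn outside -1 to 1 is refused whole. A call with a gripper value outside its range is refused whole. "claw" is the opening, from 0 (shut) to 1 (fully open), set as the call begins (left out, the last holds). The fingers move at their own pace and stop on an object; "grip_force" is the grip in N (left out, the last holds). Time passes only in rows, so rows that do not move let the fingers close. It gives the time, the measured TCP pose, the force and the opening at its end, in the units of the state.
- env.get_state(): the state, without advancing time (a new reading comes with each control period).
- snapshot(name): name is "side" or "top" or "wrist"; returns a dict with "color" (420x560x3 uint8, red, green, blue), "camera_matrix" (3x3 intrinsics, pixels), "extrinsics" (4x4, takes a point from camera to world coordinates). Camera axes: x right, y up, looking along -z (the intrinsics and any distortion apply to the point x, -y, -z); pixel columns grow to the right and rows downward; lengths in m; the calibration is good to about 2 mm. A picture is of the moment at which its call begins. There is no depth.
- workorder.job_done(): hands the job in, once; it reports no verdict.
The state is a dict: "time": time; "joints": joint angles; "joint_velocities": joint speeds; "joint_efforts": joint torques, N m; "ee_pos": TCP position; "eef_rot": TCP orientation; "ft_force": force on the tool from outside, world axes, zero at the start; "wrist_torque": the same for the moment, N m; "finger_gap": opening from 0.0 (shut) to 1.0 (fully open).
Only numpy, scipy, OpenCV 4.12 (cv2) and the standard library are available. Lean on these libraries where they do the work, as an engineer would, in place of code of your own. Each camera call takes 0.05 s, during which the arm holds its last target.

## Working session

There is one attempt and no reset: what is moved stays moved. The work goes in short steps, Python scripts to look and compute and a tool call to move; the robot and the scene stay as the last step left them, time stands still between calls to the robot, and variables do not carry over. Pictures are saved under pics/ and viewed, and the job is handed in when it is done.

Besides the shell and the picture viewer there is one more tool, called as a command line: name --argument value ..., lists and objects as JSON in quotes. carry_out: Moves the arm, as the interface text tells. Its arguments: {"type":"object","properties":{"commands":{"type":"array"},"claw":{"type":"number"},"grip_force":{"type":"number"}},"required":["commands"]}

```bash
ls; mkdir -p pics
python3 - <<'E'
from bench import env, snapshot
import cv2,numpy as np
print(env.get_state())
for n in ["top","side","wrist"]:
    s=snapshot(n); cv2.imwrite(f"pics/{n}0.png",s["color"][:,:,::-1]); print(n,s["camera_matrix"].tolist(),np.round(s["extrinsics"],4).tolist(),[k for k in s])
E
```

```text
pics
{'time': 0.0, 'joints': array([-1.48847438,  0.4267204 ,  0.07386542,  1.60658704, -0.03410388,
        1.11075992, -0.06712867]), 'joint_velocities': array([-1.28266520e-03, -9.17983558e-05,  1.93536157e-03, -1.40063571e-03,
       -1.95916748e-04,  4.16345844e-04, -1.97154855e-04]), 'joint_efforts': array([ 2.77922234e-03, -9.35836172e+01,  3.66745479e+00, -4.54178882e+01,
       -4.87467251e-02,  2.00523064e-02,  5.06300205e-05]), 'ee_pos': array([0.1550259 , 0.65654908, 0.21879257]), 'eef_rot': array([-0.5541958 ,  0.5547782 ,  0.4384826 , -0.43911408]), 'ft_force': array([0.73453237, 0.2166284 , 0.11461082]), 'wrist_torque': array([0.02740508, 0.04381591, 0.04848119]), 'finger_gap': 1.000030199277655}
top [[416.9855618044239, 0.0, 281.5785260589855], [0.0, 416.9855618044239, 210.41389186788942], [0.0, 0.0, 1.0]] [[0.0015, 0.996, -0.0897, 0.4382], [-0.9998, -0.0005, -0.022, 0.1006], [-0.022, 0.0897, 0.9957, 1.3947], [0.0, 0.0, 0.0, 1.0]] ['color', 'camera_matrix', 'extrinsics']
side [[509.0073154142169, 0.0, 274.7726710903089], [0.0, 509.0073154142169, 206.7492372834814], [0.0, 0.0, 1.0]] [[-0.9981, 0.0415, -0.0453, 0.4943], [-0.0611, -0.7471, 0.6619, 1.1616], [-0.0064, 0.6634, 0.7482, 1.3066], [0.0, 0.0, 0.0, 1.0]] ['color', 'camera_matrix', 'extrinsics']
wrist [[305.36366210871853, 0.0, 278.4588476574281], [0.0, 305.36366210871853, 208.9550557630681], [0.0, 0.0, 1.0]] [[0.2296, -0.9466, -0.2263, 0.0895], [0.9733, 0.223, 0.0548, 0.673], [-0.0014, -0.2328, 0.9725, 0.3841], [0.0, 0.0, 0.0, 1.0]] ['color', 'camera_matrix', 'extrinsics']
```

View pics/top0.png

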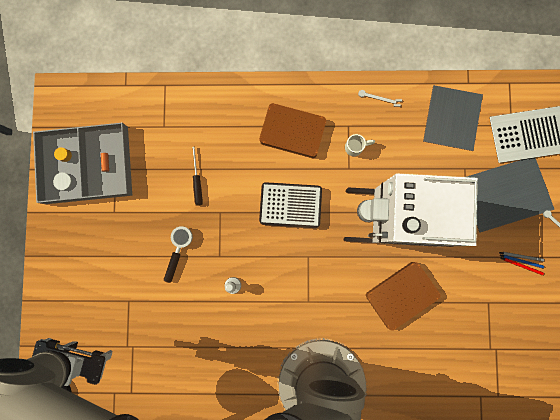

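View pics/side0.png

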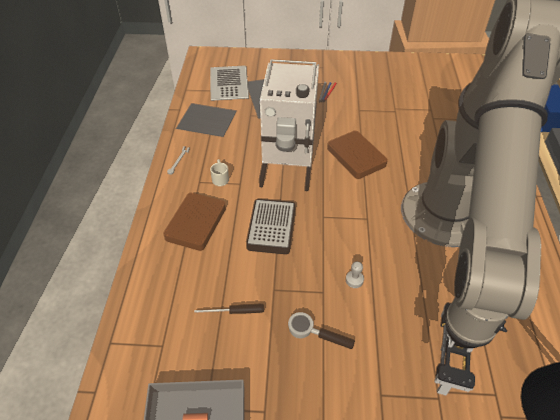

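View pics/wrist0.png

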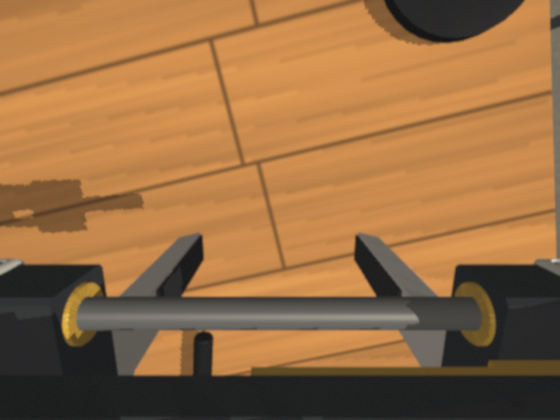

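The top view shows the black/steel tray at about (291,205). The look-alikes are the brown boards at (293,130) and (405,295), and a grey grille panel at (527,133) beyond the machine. Only the object at (291,205) is black with a steel top and lies in front of the legs, whose noses are at about (347,191) and (347,239). I'll confirm this with crops.

Run:
```python
import cv2,numpy as np
a=cv2.imread("pics/top0.png")[165:265,240:400]; cv2.imwrite("pics/topc.png",cv2.resize(a,None,fx=5,fy=5,interpolation=cv2.INTER_CUBIC))
a=cv2.imread("pics/side0.png")[120:270,220:340]; cv2.imwrite("pics/sidec.png",cv2.resize(a,None,fx=4,fy=4,interpolation=cv2.INTER_CUBIC))
```

```text
(no output)
```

View pics/topc.png

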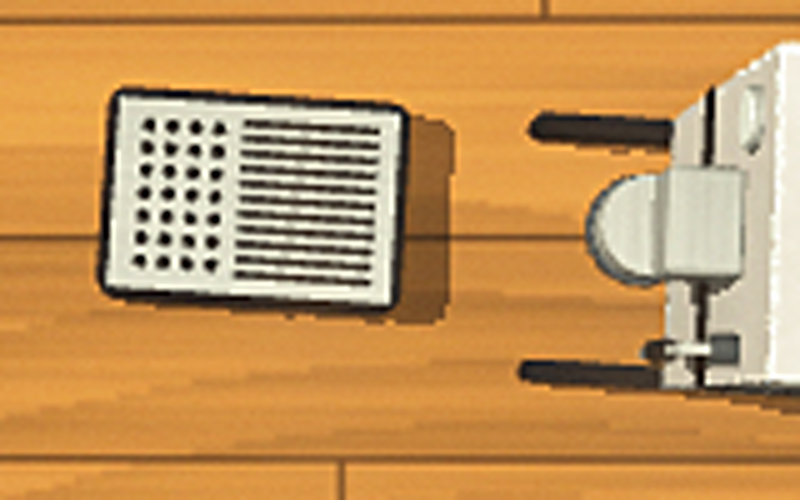

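View pics/sidec.png

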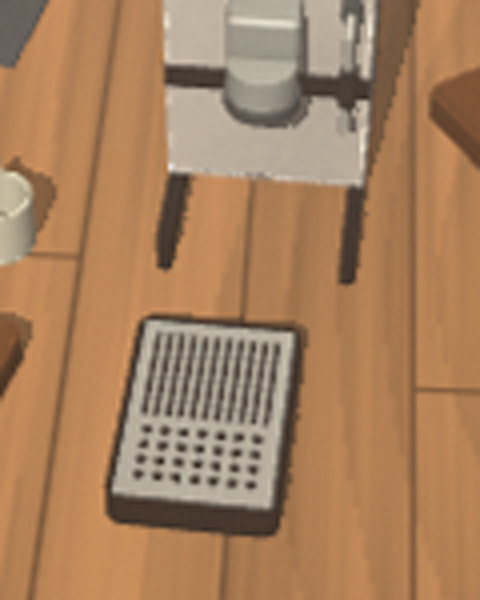

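```bash
cat > h.py <<'E'
import cv2,numpy as np
from bench import env,snapshot
def cast(s,uv,z):
    K=s["camera_matrix"];E=s["extrinsics"]
    uv=np.atleast_2d(uv).astype(float)
    d=np.c_[(uv[:,0]-K[0,2])/K[0,0],-(uv[:,1]-K[1,2])/K[1,1],-np.ones(len(uv))]@E[:3,:3].T
    o=E[:3,3]; return o+d*((z-o[2])/d[:,2])[:,None]
def tray(s,box,up=4):
    x0,y0,x1,y1=box
    im=cv2.resize(s["color"][y0:y1,x0:x1],None,fx=up,fy=up,interpolation=cv2.INTER_CUBIC)
    hsv=cv2.cvtColor(im,cv2.COLOR_RGB2HSV)
    m=((hsv[...,1]<75)&(hsv[...,2]>110)).astype(np.uint8)
    m=cv2.morphologyEx(m,cv2.MORPH_CLOSE,np.ones((15,15)))
    c=max(cv2.findContours(m,0,1)[0],key=cv2.contourArea)
    px=(cv2.convexHull(c).reshape(-1,2)+.5)/up-.5+[x0,y0]
    P=cast(s,px,.03)[:,:2]
    r=cv2.minAreaRect((P*1000).astype(np.float32)); B=cv2.boxPoints(r)
    e=[(B[1]-B[0]),(B[2]-B[1])]; l=max(e,key=np.linalg.norm)
    if l[1]>0:l=-l
    return r[0],r[1],np.arctan2(l[1],l[0])
def legs(s,box,z,up=4,ends=True):
    x0,y0,x1,y1=box
    im=cv2.resize(s["color"][y0:y1,x0:x1],None,fx=up,fy=up,interpolation=cv2.INTER_CUBIC)
    m=(im.max(2)<75).astype(np.uint8)
    c=max(cv2.findContours(m,0,1)[0],key=cv2.contourArea)
    px=(c.reshape(-1,2)+.5)/up-.5+[x0,y0]
    P=cast(s,px,z)[:,:2]*1000
    return P
E
python3 - <<'E'
from h import *
s=snapshot("top"); t=snapshot("side")
print("top",tray(s,(250,175,330,235))); print("side",tray(t,(240,190,305,260)))
for n,q,bs in (("top",s,[(335,180,373,203),(335,228,370,249)]),("side",t,[(255,162,268,190),(300,165,315,195)])):
    for b in bs:
        P=legs(q,b,.035); r=cv2.minAreaRect(P.astype(np.float32))
        print(n,b,np.round(P.min(0)),np.round(P.max(0)),r, cv2.fitLine(P.astype(np.float32),2,0,.01,.01).ravel())
E
```

```text
top ((580.7936401367188, 102.41358947753906), (187.88133239746094, 127.8526840209961), np.float32(-1.6336993))
side ((579.471923828125, 100.32245635986328), (189.38589477539062, 128.51223754882812), np.float32(-1.6332383))
top (335, 180, 373, 203) [ 615. -167.] [636. -79.] ((625.8569946289062, -123.05799865722656), (87.54716491699219, 17.966981887817383), 86.92931365966797) [ 5.00119403e-02  9.98748600e-01  6.25653992e+02 -1.25102844e+02]
top (335, 228, 370, 249) [ 458. -154.] [474. -70.] ((466.65277099609375, -112.10586547851562), (84.1535873413086, 13.856786727905273), 87.49931335449219) [ 5.5391394e-02  9.9846470e-01  4.6648013e+02 -1.1335017e+02]
side (255, 162, 268, 190) [ 614. -169.] [632. -56.] ((624.404296875, -112.62734985351562), (114.03209686279297, 14.647002220153809), 86.51968383789062) [ 4.0239748e-02  9.9919003e-01  6.2396179e+02 -1.1251637e+02]
side (300, 165, 315, 195) [ 457. -159.] [472. -45.] ((464.9477233886719, -102.31378173828125), (114.36626434326172, 10.392165184020996), 87.005126953125) [ 5.0200768e-02  9.9873912e-01  4.6488403e+02 -1.0232345e+02]
```

```bash
cat >> h.py <<'E'
from scipy.spatial.transform import Rotation as R
def pose():
    st=env.get_state(); q=st["eef_rot"]; r=R.from_quat([q[1],q[2],q[3],q[0]])
    return st,r
yaw=-1.6225; O=np.array([548.5,-74.]); ax=np.array([np.cos(yaw),np.sin(yaw)]); ay=np.array([-ax[1],ax[0]])
def tm(p): d=np.array(p)-O; return np.round([d@ax,d@ay],1)
def tw(a,b): return np.round(O+a*ax+b*ay,1)
E
python3 - <<'E'
from h import *
st,r=pose(); print(np.round(r.as_matrix(),3))
c=snapshot("wrist")["extrinsics"][:3,3]; print("cam in tool",r.inv().apply(c-st["ee_pos"]))
print("tray",tm([580.1,101.4]),"target yaw side: jaw along",ax)
# needed rotvec: jaw x along +-ax, z down
for sgn in(1,-1):
  for nm,a in(("side",ax),("front",ay)):
    x=np.r_[sgn*a,0];z=np.array([0,0,-1.]);T=R.from_matrix(np.c_[x,np.cross(z,x),z])
    print(nm,sgn,(T*r.inv()).as_rotvec())
print("side approach",tw(-176,23+70+30),"contact centre",tw(-176,23+78),"front approach",tw(-176-150,0),tw(-40,0))
E
```

```text
[[ 0.23  -0.    -0.973]
 [ 0.973 -0.001  0.23 ]
 [-0.001 -1.    -0.   ]]
cam in tool [ 0.00074315 -0.16528108  0.06750674]
tray [-176.8   22.5] target yaw side: jaw along [-0.05168064 -0.99866366]
side 1 [-2.11415481  0.30102993 -2.12683128]
front 1 [-1.34244752 -1.00780075 -1.0750787 ]
side -1 [-0.22167191 -1.55681773  0.14187599]
front -1 [ 1.04829651 -1.39639015  1.34106716]
side approach [680.4  95.4] contact centre [658.5  96.5] front approach [565.3 251.6] [550.6 -34.1]
```

carry_out --commands '[[[0.8,-0.85,0,0,0,0.19],[0.8,-0.85,0,0,0,0.19],[0.8,-0.85,0,0,0,0.19],[0.8,-0.85,0,0,0,0.19],[0.8,-0.85,0,0,0,0.19],[0.8,-0.85,0,0,0,0.19],[0.8,-0.85,0,0,0,0.19],[0.8,-0.85,0,0,0,0.19]]]'

```text
time: 0.97
ee_pos: [0.3159, 0.4857, 0.2196]
eef_rot: [0.512, -0.512, -0.488, 0.488]
ft_force: [0.1, 0.5, -0.7]
finger_gap: 0.998
```

carry_out --commands '[[[0.9,-0.95,0,0,0,0],[0.9,-0.95,0,0,0,0],[0.9,-0.95,0,0,0,0],[0.9,-0.95,0,0,0,0],[0.9,-0.95,0,0,0,0],[0.9,-0.95,0,0,0,0],[0.9,-0.95,0,0,0,0],[0.9,-0.95,0,0,0,0]]]'

```text
time: 1.63
ee_pos: [0.496, 0.2956, 0.2196]
eef_rot: [0.512, -0.512, -0.488, 0.487]
ft_force: [-0.3, 1.0, -0.0]
finger_gap: 0.998
```

carry_out --commands '[[[0.9,-0.95,0,0,0,0],[0.9,-0.95,0,0,0,0],[0.9,-0.95,0,0,0,0],[0.9,-0.95,0,0,0,0],[0.9,-0.95,0,0,0,0],[0.9,-0.95,0,0,0,0],[0.9,-0.95,0,0,0,0],[0.9,-0.95,0,0,0,0]]]'

```text
time: 2.3
ee_pos: [0.676, 0.1057, 0.2194]
eef_rot: [0.512, -0.512, -0.488, 0.488]
ft_force: [0.5, 0.1, -0.2]
finger_gap: 0.999
```

Run:
```python
from h import *
st,r=pose(); print(st["time"],st["ee_pos"],np.round(r.as_matrix(),3),st["joints"])
for n in ["side","wrist"]:
    s=snapshot(n); cv2.imwrite(f"pics/{n}1.png",s["color"][:,:,::-1])
```

```text
2.3 [0.67596164 0.10566455 0.21944174] [[ 0.049 -0.    -0.999]
 [ 0.999  0.     0.049]
 [ 0.    -1.     0.   ]] [-0.48831779  0.45573306  0.33370206  1.59569873 -0.16111559  1.11742676
  1.40610504]
```

View pics/side1.png

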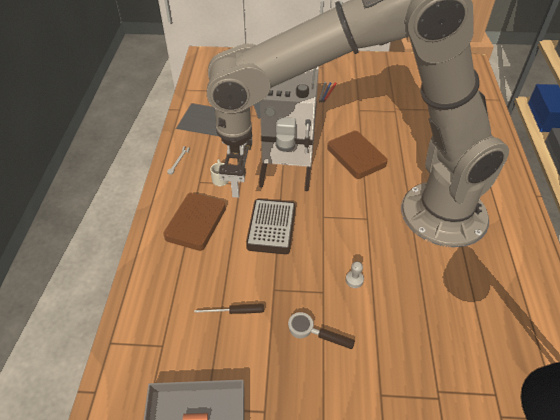

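View pics/wrist1.png

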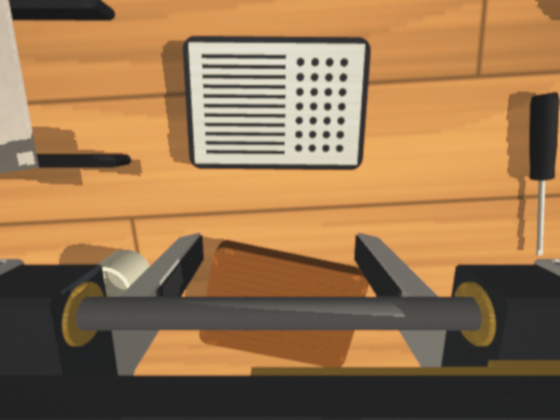

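Run:
```python
from h import *
s=snapshot("wrist")
p,sz,a=tray(s,(175,25,385,180),2); print("tray",p,sz,a,tm(p))
for b in [(36,148,135,172)]:
    P=legs(s,b,.035); print(P.min(0),P.max(0),cv2.fitLine(P.astype(np.float32),2,0,.01,.01).ravel())
for u,z in (((219,243),.03),((365,272),.03),((112,11),.035),((130,160),.035),((104,272),.058),((145,255),.058)): print(u,cast(s,u,z)[0]*1000)
t=snapshot("top"); 
for u in ((322,157),(262,145),(356,158)): print(cast(t,u,.03)[0]*1000)
```

```text
tray (579.8480224609375, 102.00347137451172) (188.30665588378906, 128.3217010498047) -1.6334774 [-177.4   22.2]
[ 617.58815998 -173.39667669] [636.1033306  -66.43870266] [ 4.31464016e-02  9.99068737e-01  6.27004272e+02 -1.21463264e+02]
(219, 243) [734.13711258  25.31432654  30.        ]
(365, 272) [782.37526058 204.50571283  30.        ]
(112, 11) [477.49240292 -57.38555497  35.        ]
(130, 160) [627.78070803 -64.42777155  35.        ]
(104, 272) [ 752.49594565 -105.0105195    58.        ]
(145, 255) [734.19241349 -54.20024898  58.        ]
[739.03333862  -3.14299553  30.        ]
[780.37885041 196.43073644  30.        ]
[ 735.29594484 -115.48749017   30.        ]
```

carry_out --commands '[[[0,-0.02,-0.9,0,0,0],[0,-0.02,-0.9,0,0,0],[0,-0.02,-0.9,0,0,0],[0,-0.02,-0.9,0,0,0],[0,-0.02,-0.9,0,0,0],[0,-0.02,-0.9,0,0,0],[0,-0.02,-0.9,0,0,0],[0,-0.02,-0.9,0,0,0]]]'

```text
time: 3.17
ee_pos: [0.6743, 0.1048, 0.0387]
eef_rot: [0.512, -0.512, -0.488, 0.488]
ft_force: [-0.1, -0.2, -0.4]
finger_gap: 1.001
```

carry_out --commands '[[[-0.1,0,-0.3,0,0,0],[-0.1,0,-0.3,0,0,0],[-0.1,0,-0.05,0,0,0],[-0.1,0,0,0,0,0],[0,0,0,0,0,0]]]'

```text
time: 3.58
ee_pos: [0.6651, 0.1033, 0.0245]
eef_rot: [-0.512, 0.512, 0.488, -0.487]
ft_force: [0.3, 0.5, -0.0]
finger_gap: 1.0
```

Run:
```python
from h import *
for n in ["side","wrist"]:
    s=snapshot(n); cv2.imwrite(f"pics/{n}2.png",s["color"][:,:,::-1])
```

```text
(no output)
```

View pics/side2.png

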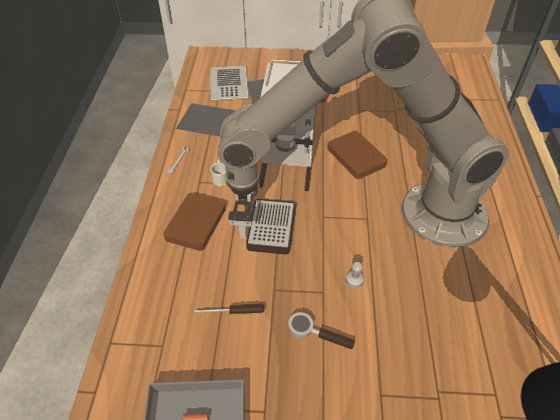

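View pics/wrist2.png

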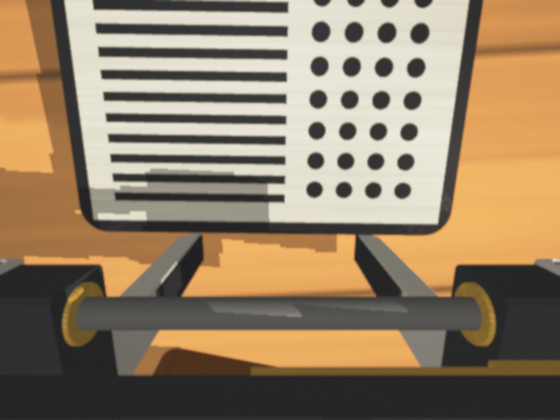

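carry_out --commands '[[[-0.16,0.008,0,0,0,0],[-0.16,0.008,0,0,0,0],[-0.16,0.008,0,0,0,0],[-0.16,0.008,0,0,0,0],[-0.16,0.008,0,0,0,0],[0,0,0,0,0,0]]]'

```text
time: 4.18
ee_pos: [0.6442, 0.104, 0.0233]
eef_rot: [0.512, -0.512, -0.487, 0.488]
ft_force: [0.7, 0.7, 0.5]
finger_gap: 1.0
```

Run:
```python
from h import *
s=snapshot("top"); cv2.imwrite("pics/top3.png",s["color"][:,:,::-1]); t=snapshot("side"); cv2.imwrite("pics/side3.png",t["color"][:,:,::-1])
p=tray(t,(240,190,305,260)); print(p,tm(p[0]))
```

```text
((590.2047119140625, 81.16343688964844), (224.59722900390625, 183.1593017578125), np.float32(-1.6205473)) [-157.1   33.6]
```

View pics/side3.png

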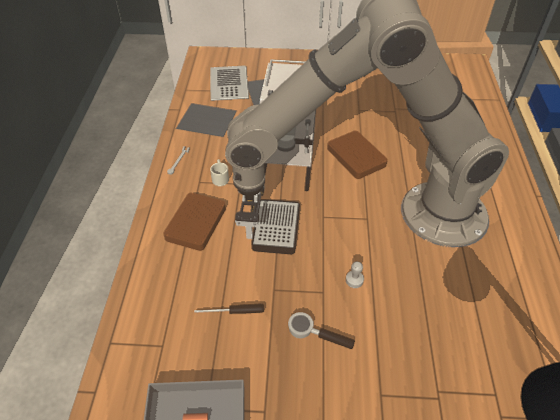

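Run:
```python
from h import *
def edge(f,box=(262,190,305,260),up=4):
    s=snapshot("side") if f is None else f
    x0,y0,x1,y1=box
    im=cv2.resize(s["color"][y0:y1,x0:x1],None,fx=up,fy=up,interpolation=cv2.INTER_CUBIC)
    hsv=cv2.cvtColor(im,cv2.COLOR_RGB2HSV); m=((hsv[...,1]<75)&(hsv[...,2]>110))
    out=[]
    for r in range(m.shape[0]):
        c=np.flatnonzero(m[r])
        if len(c)>40: out.append([(c[-1]+.5)/up-.5+x0,(r+.5)/up-.5+y0])
    P=cast(s,out,.03)[:,:2]*1000
    P=P[np.abs(P[:,1]-100)<70]
    k=np.polyfit(P[:,1],P[:,0],1); print(len(P),"x at y=100:",np.polyval(k,100),"slope",k[0])
a=dict(snapshot("side")); edge(a)
a["color"]=cv2.imread("pics/side0.png")[:,:,::-1].copy(); edge(a)
```

```text
132 x at y=100: 500.05501869636896 slope 0.04986764190206309
132 x at y=100: 515.8212736140746 slope 0.06384335436543756
```

carry_out --commands '[[[-0.1,0.005,0,0,0,0],[-0.1,0.005,0,0,0,0],[-0.1,0.005,0,0,0,0],[0,0,0,0,0,0]]]'

```text
time: 4.67
ee_pos: [0.637, 0.1043, 0.0231]
eef_rot: [0.512, -0.512, -0.487, 0.488]
ft_force: [0.9, -0.3, 0.2]
finger_gap: 0.995
```

carry_out --commands '[[[0.3,0,0,0,0,0],[0.5,0,0.2,0,0,0],[0.3,0,0.9,0,0,0],[0,0,0.9,0,0,0],[0,0,0.9,0,0,0],[0,0,0.9,0,0,0],[0,0,0.9,0,0,0],[0,0,0.9,0,0,0]]]'

```text
time: 5.33
ee_pos: [0.6654, 0.1042, 0.1644]
eef_rot: [-0.512, 0.512, 0.487, -0.488]
ft_force: [-1.0, -0.2, 0.0]
finger_gap: 1.002
```

Run:
```python
from h import *
s=snapshot("wrist"); cv2.imwrite("pics/wrist4.png",s["color"][:,:,::-1])
t=snapshot("side"); cv2.imwrite("pics/side4.png",t["color"][:,:,::-1])
```

```text
(no output)
```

View pics/wrist4.png

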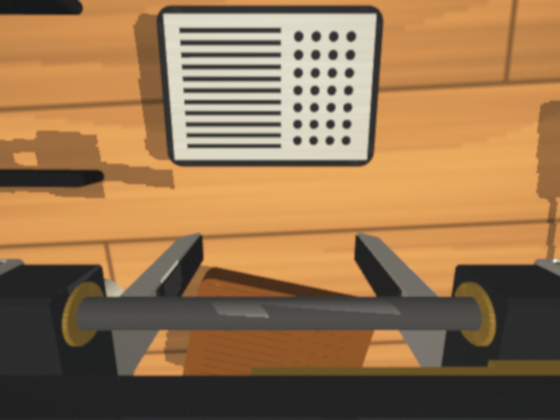

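View pics/side4.png

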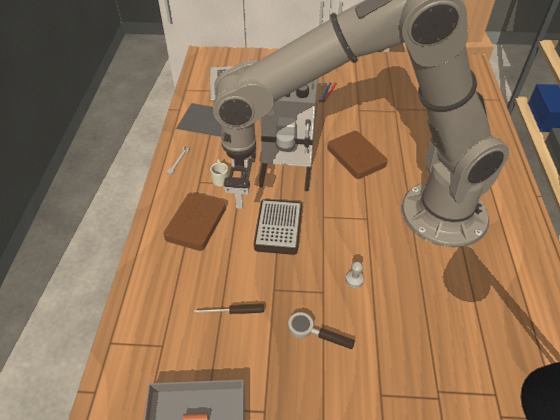

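Run:
```python
from h import *
s=snapshot("wrist");t=snapshot("side")
print("wrist",tray(s,(155,0,390,172),2)); print("side",tray(t,(250,190,310,260)))
# inner edges of legs at z=.035, from each view: wrist columns
g=s["color"].max(2)
lo=[];up=[]
for u in range(2,95,3):
    c=np.flatnonzero(g[155:195,u]<75)+155
    if len(c)>4: lo.append([u,c[0]-.5,c[-1]+.5])
for u in range(2,75,3):
    c=np.flatnonzero(g[0:30,u]<75)
    if len(c): up.append([u,c[-1]+.5])
lo=np.array(lo);up=np.array(up)
for nm,p in (("left-leg inner",lo[:,:2]),("left outer",lo[:,[0,2]]),("right inner",up)):
    for z in (.035,0):
        P=cast(s,p,z)[:,:2]*1000; k=np.polyfit(P[:,1],P[:,0],1); print(nm,z,"x@-100",np.polyval(k,-100),"slope",k[0])
g=t["color"].max(2)
for nm,a,b in(("L",255,270),("R",300,316)):
    e=[]
    for v in range(168,186):
        c=np.flatnonzero(g[v,a:b]<80)+a
        if len(c): e.append([c[0]-.5,v,c[-1]+.5])
    e=np.array(e)
    for i in (0,2):
        P=cast(t,e[:,[i,1]],.035)[:,:2]*1000; k=np.polyfit(P[:,1],P[:,0],1); print("side",nm,i,np.polyval(k,-100),k[0])
```

```text
wrist ((556.6123657226562, 102.30319213867188), (188.0203857421875, 127.25077819824219), np.float32(-1.620378))
side ((556.0686645507812, 100.20314025878906), (190.12974548339844, 128.69869995117188), np.float32(-1.6219537))
left-leg inner 0.035 x@-100 619.4743734844948 slope 0.056443225638716635
left-leg inner 0 x@-100 623.2430532037433 slope 0.05644322563871734
left outer 0.035 x@-100 635.2325127860126 slope 0.044048457333872526
left outer 0 x@-100 640.5532869786941 slope 0.04404845733387169
right inner 0.035 x@-100 484.97276305335157 slope 0.05187463639361705
right inner 0 x@-100 472.78528367187994 slope 0.051874636393618084
side L 0 633.5554932318754 -0.0017521532433139077
side L 2 617.5459928605327 0.06347930989254548
side R 0 470.5960518574565 0.0385489355400315
side R 2 459.59274952950346 0.06315064637885176
```

carry_out --commands '[[[-0.25,0.33,0.1,0,0,-0.818],[-0.25,0.33,0.1,0,0,-0.818],[-0.25,0.33,0.1,0,0,-0.818],[-0.25,0.33,0.1,0,0,-0.818],[-0.25,0.33,0,0,0,-0.818],[-0.25,0.33,0,0,0,-0.818],[-0.25,0.33,0,0,0,-0.818],[-0.25,0.33,0,0,0,-0.818]]]'

```text
time: 6.2
ee_pos: [0.6144, 0.1705, 0.172]
eef_rot: [-0.66, 0.66, 0.252, -0.253]
ft_force: [0.4, 0.2, 0.4]
finger_gap: 1.0
```

carry_out --commands '[[[-0.25,0.33,0,0,0,-0.818],[-0.25,0.33,0,0,0,-0.818],[-0.25,0.33,0,0,0,-0.818],[-0.25,0.33,0,0,0,-0.818],[-0.25,0.33,0,0,0,-0.818],[-0.25,0.33,0,0,0,-0.818],[-0.25,0.33,0,0,0,-0.818],[-0.25,0.33,0,0,0,-0.818]]]'

```text
time: 6.87
ee_pos: [0.5644, 0.2365, 0.1721]
eef_rot: [-0.706, 0.707, -0.02, 0.019]
ft_force: [-0.8, 0.5, -0.7]
finger_gap: 0.995
```

carry_out --commands '[[[0,0,0,-0.4,0.02,0],[0,0,0,-0.4,0.02,0],[0,0,0,-0.4,0.02,0],[0,0,0,0,0,0],[0,0,0,0,0,0]]]'

```text
time: 7.28
ee_pos: [0.5646, 0.2368, 0.1721]
eef_rot: [-0.654, 0.756, -0.018, 0.015]
ft_force: [-0.0, -0.8, -0.6]
finger_gap: 1.003
```

Run:
```python
from h import *
st,r=pose(); print(st["time"],st["ee_pos"],np.round(r.as_matrix(),3),st["joints"])
s=snapshot("wrist"); cv2.imwrite("pics/wrist5.png",s["color"][:,:,::-1])
```

```text
7.2833 [0.56464973 0.23682295 0.17205987] [[ 0.999 -0.008  0.047]
 [-0.048 -0.144  0.988]
 [-0.001 -0.99  -0.144]] [-1.10191936  0.5009132   0.72787259  1.77756587 -0.22686107  1.05702787
 -0.35517352]
```

View pics/wrist5.png

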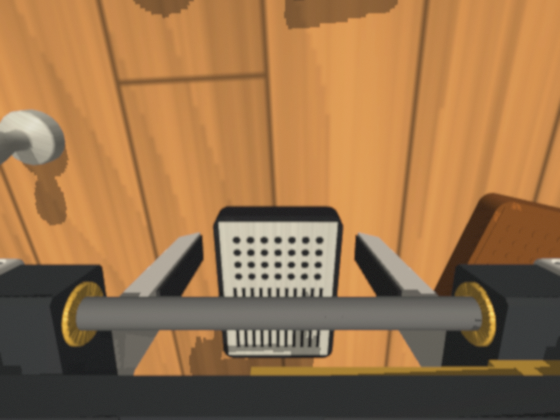

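carry_out --commands '[[[0,0,-0.74,0,0,0],[0,0,-0.74,0,0,0],[0,0,-0.74,0,0,0],[0,0,-0.74,0,0,0],[0,0,-0.74,0,0,0],[0,0,-0.74,0,0,0],[0,0,-0.74,0,0,0],[0,0,-0.74,0,0,0]]]'

```text
time: 8.0
ee_pos: [0.5653, 0.2351, 0.0245]
eef_rot: [-0.655, 0.756, -0.019, 0.017]
ft_force: [0.2, 0.3, 0.4]
finger_gap: 0.998
```

carry_out --commands '[[[-0.01,-0.2,0,0,0,0],[-0.01,-0.2,0,0,0,0],[-0.01,-0.2,0,0,0,0],[-0.01,-0.2,0,0,0,0],[-0.01,-0.2,0,0,0,0],[0,0,0,0,0,0]]]'

```text
time: 8.5
ee_pos: [0.5643, 0.2102, 0.0262]
eef_rot: [-0.654, 0.756, -0.019, 0.017]
ft_force: [0.5, -0.2, 1.1]
finger_gap: 0.997
```

Run:
```python
from h import *
s=snapshot("side"); cv2.imwrite("pics/side6.png",cv2.resize(s["color"][120:290,200:360,::-1],None,fx=3.5,fy=3.5))
s=snapshot("wrist"); cv2.imwrite("pics/wrist6.png",s["color"][:,:,::-1])
```

```text
(no output)
```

View pics/side6.png

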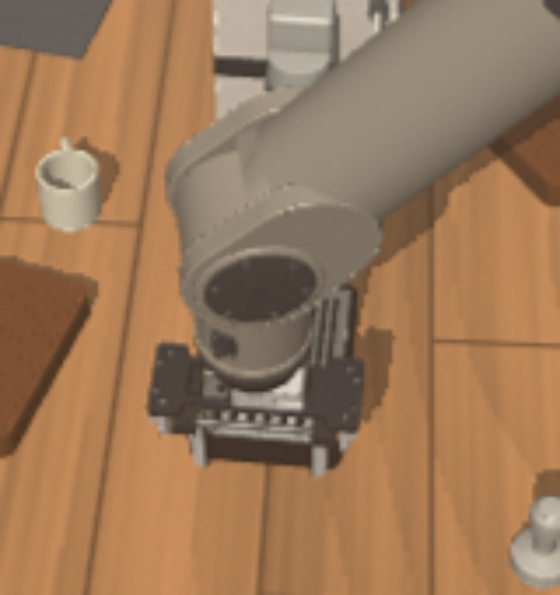

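View pics/wrist6.png

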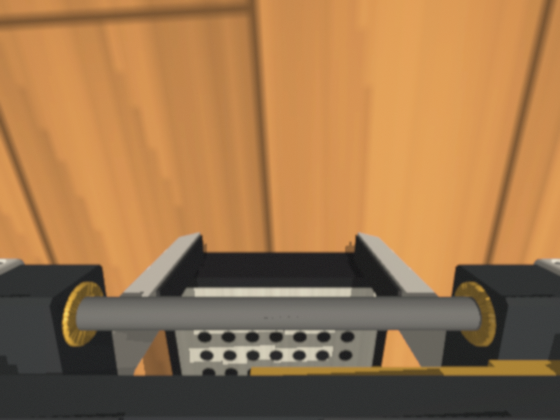

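Run:
```python
from h import *
s=snapshot("top"); cv2.imwrite("pics/top6.png",cv2.resize(s["color"][100:420,180:520,::-1],None,fx=1.8,fy=1.8))
```

```text
(no output)
```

View pics/top6.png

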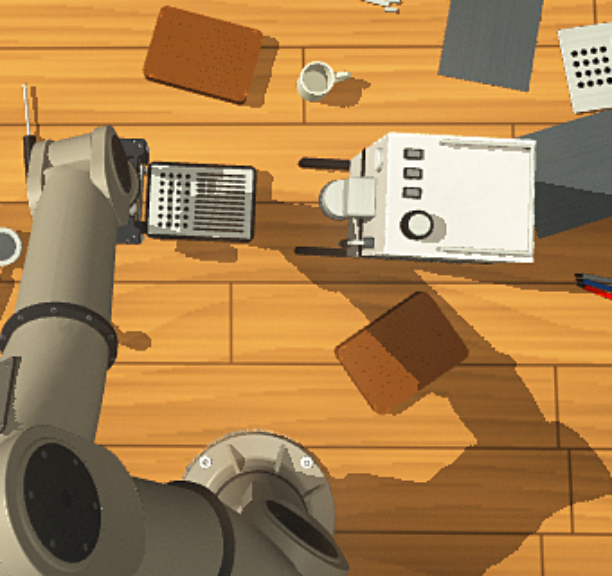

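carry_out --commands '[[[-0.01,-0.2,-0.02,0,0,0],[-0.015,-0.3,-0.02,0,0,0],[-0.015,-0.3,0,0,0,0],[-0.015,-0.3,0,0,0,0],[-0.015,-0.3,0,0,0,0],[-0.015,-0.3,0,0,0,0],[-0.01,-0.2,0,0,0,0],[0,0,0,0,0,0]]]'

```text
time: 9.32
ee_pos: [0.5613, 0.1619, 0.0243]
eef_rot: [-0.654, 0.756, -0.019, 0.017]
ft_force: [-0.3, -0.5, -0.0]
finger_gap: 1.0
```

Run:
```python
from h import *
s=snapshot("top"); cv2.imwrite("pics/top7.png",cv2.resize(s["color"][165:265,240:400,::-1],None,fx=5,fy=5,interpolation=cv2.INTER_CUBIC))
print(tray(s,(263,175,345,240)))
```

```text
((558.9725341796875, 77.7237777709961), (240.10122680664062, 134.90664672851562), np.float32(-1.6307328))
```

View pics/top7.png

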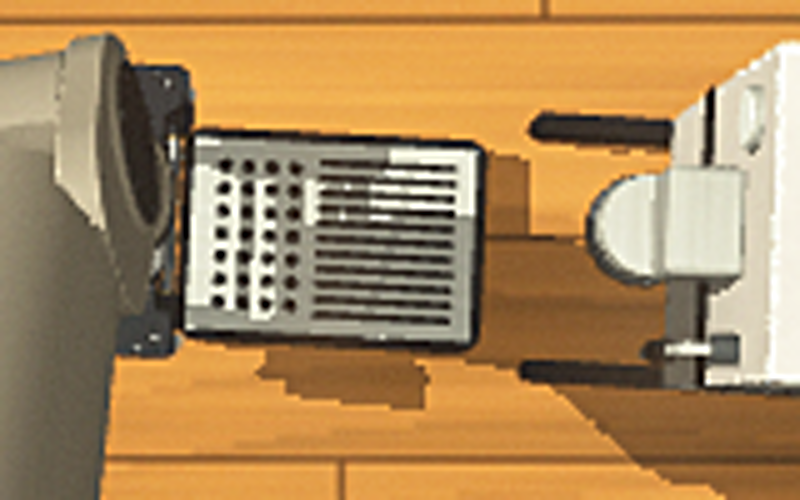

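carry_out --commands '[[[-0.01,-0.2,0,0,0,0],[-0.015,-0.3,0,0,0,0],[-0.015,-0.3,0,0,0,0],[-0.015,-0.3,0,0,0,0],[-0.015,-0.3,0,0,0,0],[-0.015,-0.3,0,0,0,0],[-0.01,-0.2,0,0,0,0],[0,0,0,0,0,0]]]'

```text
time: 10.03
ee_pos: [0.559, 0.1146, 0.0243]
eef_rot: [-0.654, 0.756, -0.019, 0.017]
ft_force: [0.1, -0.0, 0.3]
finger_gap: 0.999
```

Run:
```python
from h import *
s=snapshot("top"); cv2.imwrite("pics/top8.png",cv2.resize(s["color"][165:265,240:400,::-1],None,fx=5,fy=5,interpolation=cv2.INTER_CUBIC))
```

```text
(no output)
```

View pics/top8.png

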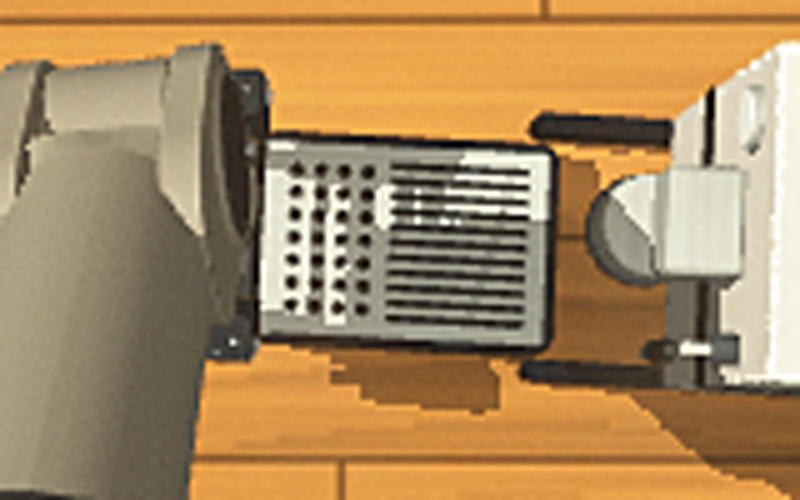

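The tray's nose is between the leg tips, with a gap of a few pixels on both sides, so I'll keep pushing.

carry_out --commands '[[[-0.01,-0.2,0,0,0,0],[-0.015,-0.3,0,0,0,0],[-0.015,-0.3,0,0,0,0],[-0.015,-0.3,0,0,0,0],[-0.015,-0.3,0,0,0,0],[-0.015,-0.3,0,0,0,0],[-0.01,-0.2,0,0,0,0],[0,0,0,0,0,0]]]'

```text
time: 10.75
ee_pos: [0.5566, 0.0671, 0.0243]
eef_rot: [-0.654, 0.756, -0.019, 0.017]
ft_force: [0.4, -0.2, 0.1]
finger_gap: 0.999
```

Run:
```python
from h import *
s=snapshot("top"); cv2.imwrite("pics/top9.png",cv2.resize(s["color"][165:265,240:400,::-1],None,fx=5,fy=5,interpolation=cv2.INTER_CUBIC))
```

```text
(no output)
```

View pics/top9.png

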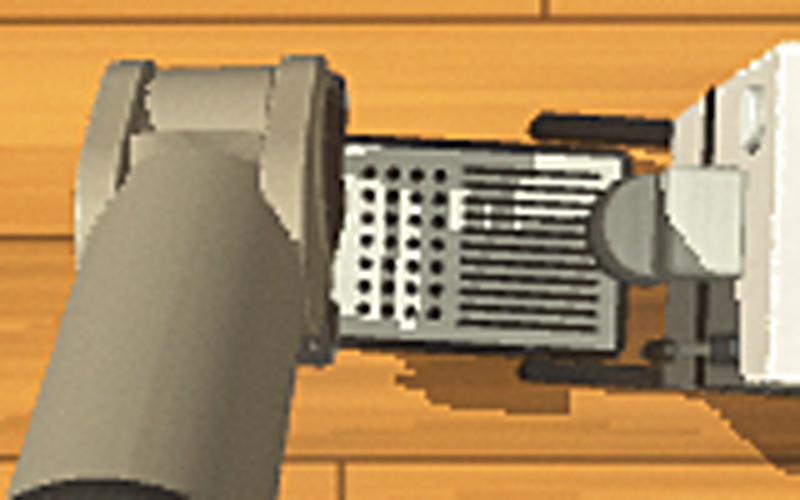

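carry_out --commands '[[[-0.01,-0.2,0,0,0,0],[-0.015,-0.3,0,0,0,0],[-0.015,-0.3,0,0,0,0],[-0.015,-0.3,0,0,0,0],[-0.015,-0.3,0,0,0,0],[-0.015,-0.3,0,0,0,0],[-0.015,-0.3,0,0,0,0],[-0.01,-0.2,0,0,0,0]]]'

```text
time: 11.47
ee_pos: [0.5538, 0.0125, 0.0243]
eef_rot: [-0.654, 0.756, -0.019, 0.016]
ft_force: [-0.3, 2.4, -0.1]
finger_gap: 1.003
```

carry_out --commands '[[[-0.01,-0.2,0,0,0,0],[-0.01,-0.2,0,0,0,0],[-0.01,-0.2,0,0,0,0],[0,0,0,0,0,0]]]'

```text
time: 11.8
ee_pos: [0.5531, -0.0024, 0.0243]
eef_rot: [-0.654, 0.756, -0.019, 0.016]
ft_force: [0.3, 0.1, -0.2]
finger_gap: 1.003
```

Run:
```python
from h import *
s=snapshot("top"); cv2.imwrite("pics/top10.png",cv2.resize(s["color"][165:265,240:400,::-1],None,fx=5,fy=5,interpolation=cv2.INTER_CUBIC))
s=snapshot("side"); cv2.imwrite("pics/side10.png",cv2.resize(s["color"][50:290,160:400,::-1],None,fx=2.4,fy=2.4))
```

```text
(no output)
```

View pics/top10.png

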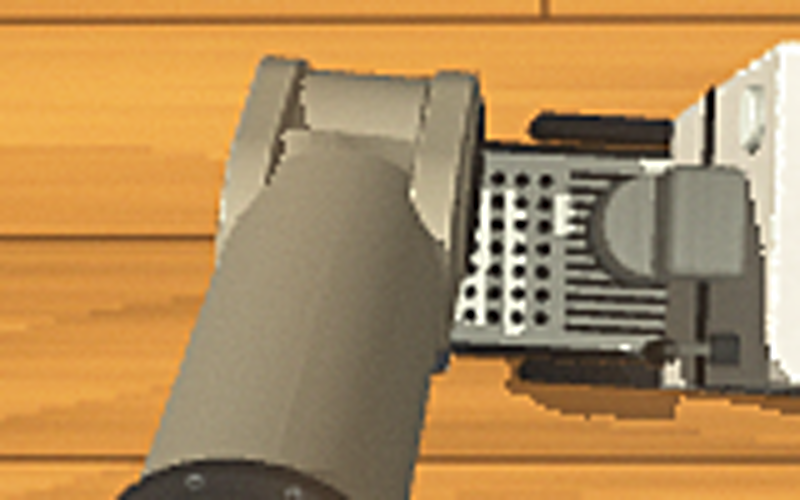

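View pics/side10.png

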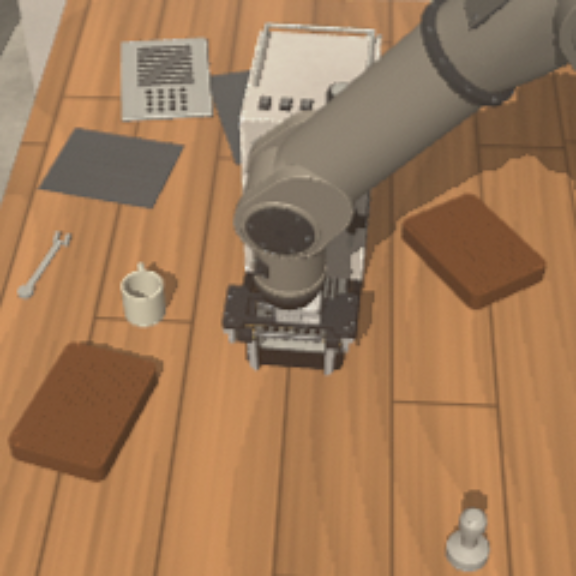

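carry_out --commands '[[[-0.007,-0.15,0,0,0,0],[-0.007,-0.15,0,0,0,0],[-0.007,-0.15,0,0,0,0],[-0.007,-0.15,0,0,0,0],[-0.005,-0.1,0,0,0,0],[-0.005,-0.1,0,0,0,0]]]'

```text
time: 12.4
ee_pos: [0.5522, -0.0216, 0.0242]
eef_rot: [-0.654, 0.756, -0.019, 0.016]
ft_force: [-0.3, 0.8, -0.5]
finger_gap: 1.001
```

carry_out --commands '[[[-0.003,-0.06,0,0,0,0],[-0.003,-0.06,0,0,0,0],[-0.003,-0.06,0,0,0,0]]]'

```text
time: 12.65
ee_pos: [0.552, -0.0258, 0.0242]
eef_rot: [-0.654, 0.756, -0.019, 0.016]
ft_force: [-0.4, 1.9, -0.7]
finger_gap: 1.001
```

carry_out --commands '[[[-0.003,-0.06,0,0,0,0],[-0.003,-0.06,0,0,0,0]]]'

```text
time: 12.82
ee_pos: [0.5519, -0.0288, 0.0242]
eef_rot: [-0.654, 0.756, -0.019, 0.016]
ft_force: [0.7, 1.6, -0.8]
finger_gap: 0.998
```

carry_out --commands '[[[-0.003,-0.06,0,0,0,0],[-0.003,-0.06,0,0,0,0]]]'

```text
time: 12.98
ee_pos: [0.5517, -0.0318, 0.0242]
eef_rot: [-0.654, 0.756, -0.019, 0.016]
ft_force: [0.1, 1.7, -0.4]
finger_gap: 0.996
```

carry_out --commands '[[[-0.003,-0.05,0,0,0,0]]]'

```text
time: 13.07
ee_pos: [0.5516, -0.0331, 0.0242]
eef_rot: [-0.654, 0.756, -0.019, 0.016]
ft_force: [0.3, 1.3, -0.9]
finger_gap: 1.002
```

carry_out --commands '[[[-0.003,-0.05,0,0,0,0]]]'

```text
time: 13.15
ee_pos: [0.5516, -0.0344, 0.0242]
eef_rot: [-0.654, 0.756, -0.019, 0.016]
ft_force: [1.0, 2.1, -1.4]
finger_gap: 1.003
```

carry_out --commands '[[[-0.003,-0.05,0,0,0,0]]]'

```text
time: 13.23
ee_pos: [0.5515, -0.0356, 0.0242]
eef_rot: [-0.654, 0.756, -0.019, 0.016]
ft_force: [0.1, 1.1, 0.3]
finger_gap: 1.002
```

carry_out --commands '[[[-0.003,-0.05,0,0,0,0]]]'

```text
time: 13.32
ee_pos: [0.5514, -0.0368, 0.0242]
eef_rot: [-0.654, 0.756, -0.019, 0.016]
ft_force: [0.1, 0.6, 0.0]
finger_gap: 1.001
```

carry_out --commands '[[[-0.003,-0.05,0,0,0,0]]]'

```text
time: 13.4
ee_pos: [0.5516, -0.0376, 0.0242]
eef_rot: [-0.654, 0.756, -0.018, 0.016]
ft_force: [1.9, 9.2, -1.3]
finger_gap: 1.003
```

carry_out --commands '[[[-0.003,-0.05,0,0,0,0]]]'

```text
time: 13.48
ee_pos: [0.5518, -0.0378, 0.0242]
eef_rot: [-0.655, 0.755, -0.018, 0.016]
ft_force: [2.7, 15.3, 0.1]
finger_gap: 0.996
```

carry_out --commands '[[[-0.003,-0.05,0,0,0,0]]]'

```text
time: 13.57
ee_pos: [0.552, -0.038, 0.0242]
eef_rot: [-0.655, 0.755, -0.018, 0.016]
ft_force: [1.9, 20.4, 1.7]
finger_gap: 0.997
```

Run:
```python
from h import *
s=snapshot("top"); cv2.imwrite("pics/top11.png",cv2.resize(s["color"][165:265,240:400,::-1],None,fx=5,fy=5,interpolation=cv2.INTER_CUBIC))
s=snapshot("side"); cv2.imwrite("pics/side11.png",cv2.resize(s["color"][120:220,220:340,::-1],None,fx=5,fy=5,interpolation=cv2.INTER_CUBIC))
```

```text
(no output)
```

View pics/top11.png

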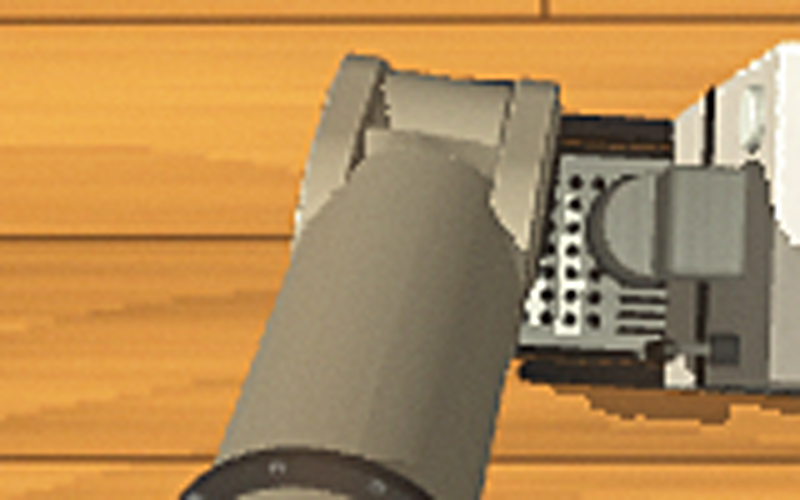

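View pics/side11.png

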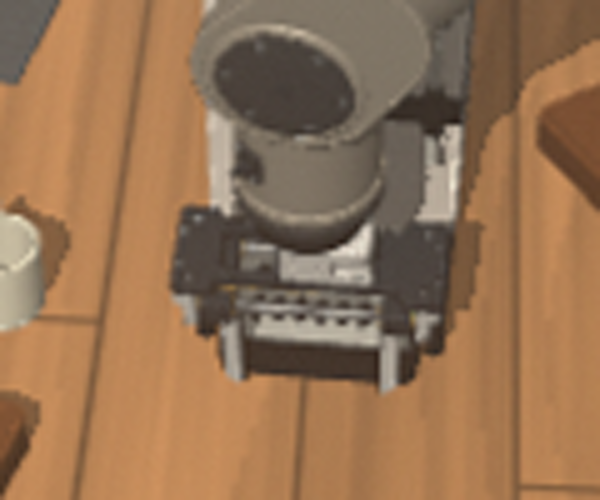

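Force rose from about 1–2 N to 20 N while the TCP stopped advancing, so the tray has hit a hard stop. I'll back off and measure.

carry_out --commands '[[[0,0.2,0,0,0,0],[0.01,0.4,0,0,0,0],[0.02,0.6,0,0,0,0],[0.03,0.8,0,0,0,0],[0.03,0.9,0,0,0,0],[0.03,0.9,0.2,0,0,0],[0.03,0.9,0.5,0,0,0],[0.03,0.9,0.5,0,0,0]]]'

```text
time: 14.33
ee_pos: [0.5552, 0.1006, 0.0543]
eef_rot: [-0.654, 0.756, -0.019, 0.016]
ft_force: [1.2, -0.3, 1.0]
finger_gap: 1.001
```

carry_out --commands '[[[0,0.9,0.5,0,0,0],[0,0.9,0.5,0,0,0],[0,0.9,0.5,0,0,0],[0,0.9,0.5,0,0,0],[0,0.9,0.5,0,0,0],[0,0.9,0.3,0,0,0],[0,0.9,0,0,0,0],[0,0,0,0,0,0]]]'

```text
time: 15.0
ee_pos: [0.5551, 0.2627, 0.1242]
eef_rot: [-0.655, 0.755, -0.016, 0.014]
ft_force: [-0.4, 1.3, 0.2]
finger_gap: 1.0
```

Run:
```python
from h import *
for n,b in (("top",(290,165,450,265)),("side",(220,100,340,210))):
    s=snapshot(n); x0,y0,x1,y1=b; cv2.imwrite(f"pics/{n}12.png",cv2.resize(s["color"][y0:y1,x0:x1,::-1],None,fx=5,fy=5,interpolation=cv2.INTER_CUBIC)); np.save(f"{n}12.npy",s["color"])
```

```text
(no output)
```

View pics/top12.png

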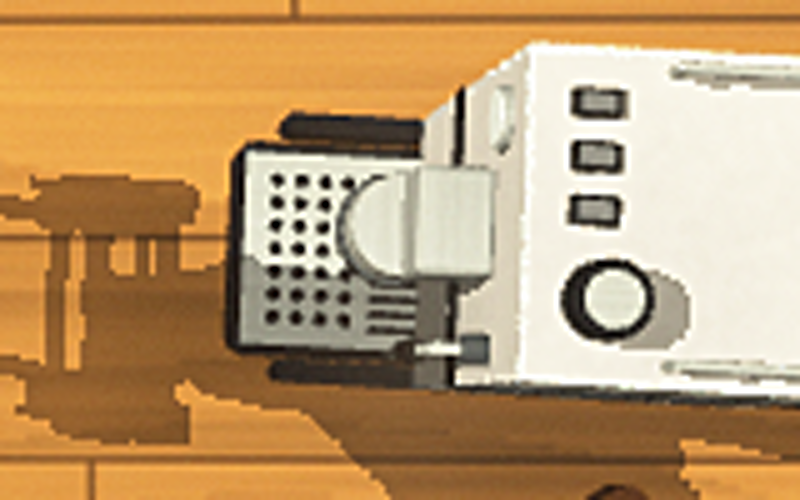

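View pics/side12.png

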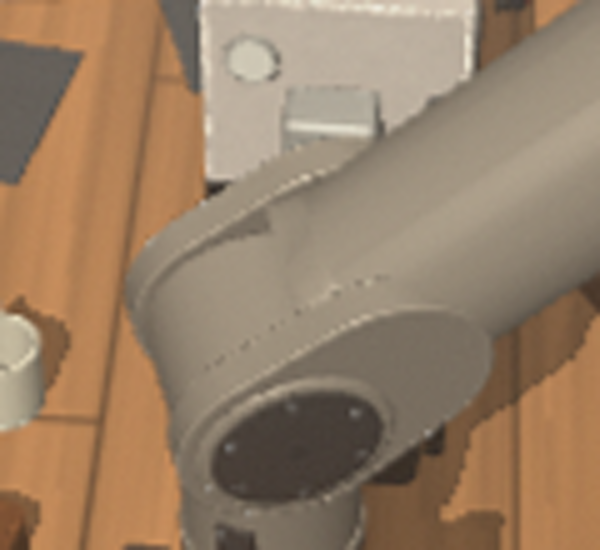

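Run:
```python
from h import *
s=snapshot("top"); hsv=cv2.cvtColor(s["color"],cv2.COLOR_RGB2HSV); m=(hsv[...,1]<75)&(hsv[...,2]>70)
# steel front edge, rows
e=[]
for v in range(199,231):
    c=np.flatnonzero(m[v,330:350])
    if len(c): e.append([330+c[0]-.5,v])
P=cast(s,e,.03)[:,:2]*1000; k=np.polyfit(P[:,0],P[:,1],1)
print("steel front y @x=547",np.polyval(k,547),"slope",k[0], "front face ~+6")
up=s["color"]
for (v0,v1,c0,c1) in ((187,194,338,372),(237,241,338,370)):
    g=up[v0:v1,c0:c1].max(2)<80; c=np.flatnonzero(g.any(0)); print("nose",cast(s,[[c0+c[0]-.5,(v0+v1-1)/2]],.035)[0]*1000)
# lateral: steel top and bottom edges
for cc in range(342,352,3):
    r=np.flatnonzero(m[188:240,cc])+188; a=cast(s,[[cc,r[0]-.5],[cc,r[-1]+.5]],.03)*1000; print(cc,a[:,:2].round(1).tolist(), a[:,:2].mean(0).round(1))
print(pose()[0]["ft_force"])
```

```text
steel front y @x=547 -53.71860607157127 slope -0.05561279169071467 front face ~+6
nose [627.81757466 -62.5218355   35.        ]
nose [469.10869721 -67.22704878  35.        ]
342 [[613.6, -67.9], [485.5, -66.4]] [549.5 -67.1]
345 [[613.6, -77.7], [485.5, -76.2]] [549.5 -76.9]
348 [[613.6, -87.5], [485.5, -85.9]] [549.5 -86.7]
351 [[610.2, -97.3], [485.5, -95.6]] [547.9 -96.5]
[ 0.07475593 -0.70545184 -0.17856757]
```

Run:
```python
from bench import workorder
print(workorder.job_done())
```

```text
the job is handed in; nothing more can be done
None
```

I pushed the tray home and handed the job in at about 15 s of robot time. No verdict is reported.

**What I did:**
- I slid the tray about 23 mm sideways with the open fingertips. That brought it to within about 1 mm of the bay's centreline, and square to the legs to about 0.003 rad.
- I then pushed it in from the front with both fingertips, the tool tilted back slightly to clear the group head. I stopped when the force jumped from about 2 N to 20 N with the tray no longer moving, then backed the arm well clear.

**Last checks:**
- **Depth:** the tray's front stands about 27–30 mm proud of the leg ends, so its origin is at about x = 70–73 mm. The rear wall itself is hidden, so the force jump is the main evidence that it is fully home.
- **Sideways:** it sits about 3 mm off the middle.
- **Angle:** it is within about 0.01 rad of square.
- **Contact:** the residual force on the tool was under 1 N. The arm went near none of the portafilter, tamper, cup or screwdriver, but I did not measure their positions again at the end.

**Checks that disagreed:** my readings of the leg-nose position scattered by about 15 mm. The last one (about y = -65 mm) probably picked up the tray's dark rim, so I relied on the earlier top-view nose measurement and the force contact instead.

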